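# Shut the torch gas at the bench shut-off box

## Task

Slide the wooden cover of the grey shut-off box fully aside to uncover its two valve handles, then push the handle that ends in a round disc a quarter turn until it is fully shut. Push only: do not lift the cover, leave the plain handle as it is and leave the things on the bench where they lie, and finish with the cover still open.

Things in the scene. Friction and masses are not known exactly. Their poses are not given: they have to be found in the camera images.
- shutoff_box: Grey metal box fixed on the bench, 275 mm in its own x, 54 mm high. Origin on the bench below the middle of its open-topped pocket; z up. The pocket, inside 255 mm in x by 130 mm in y, centred on the origin, walls 10 mm thick; on its +y side (y = 65 to 225 mm) a closed housing, as high, onto which the cover slides. Guide rails 8 mm wide along y at x = +-141 mm stand to 66 mm
- pocket_floor (a point): Middle of the pocket's floor, 5 mm above the bench. Two valves stand in the pocket with their pivots at box y = +35 mm and box x = -65 and +40 mm; which valve is at which place varies. Low pipes along y reach up to 18 mm above the bench, the valve bodies (26 mm thick) to 23 mm. Pipe stubs stick out to box y = -125 mm, at bench level
- cover (a joint): Wooden sliding cover, 258 mm (box x) by 148 mm (box y) by 6 mm, its top face 61 mm above the bench. 0 = shut over the pocket, 0.14 m = fully open at its stop; grows along the box's +y. Friction about 3 N, stays where left. In its middle is a raised field 110 mm (x) by 96 mm (y), 20 mm high (top 81 mm above the bench), to push against
- cover_push (a point): Centre of the upright -y side of the cover's raised field, 71 mm above the bench (10 mm over the cover's top face); moves with the cover; push here along the box's +y
- cover_mid (a point): Middle of the cover, at the height of its top face; only its own weight (about 0.4 kg) and slight friction keep the cover down on its rails
- disc_handle (a joint): Quarter-turn handle with a round disc at its end: level steel bar 12 mm wide, 10 mm thick, disc 28 mm across (centre 62 mm, tip 76 mm from the pivot). 0 = open (bar points along the box's -y), 1.571 rad = shut at its stop (along the box's +x); grows anticlockwise seen from above. Starts nearly open. Friction 0.12 N m, stays where left
- disc_pivot (a point): Pivot of the disc handle, at the middle of the bar's thickness, 41 mm above the bench (bar from 36 to 46 mm; hub 22 mm across, to 49 mm)
- disc_end (a point): Tip of the disc handle, 76 mm from its pivot, 41 mm above the bench
- plain_handle (a joint): The other quarter-turn handle, a plain straight bar 12 mm wide, 76 mm long, square at its end; same height, directions and values as the disc handle. To be left alone
- plain_pivot (a point): Pivot of the plain handle, 41 mm above the bench
- plain_end (a point): Tip of the plain handle, 76 mm from its pivot
- hammer_mid (a point): Middle of a loose hammer, about 240 mm long, lying on the bench on the box's -y side; bystander
- flux_jar_mid (a point): Middle of a loose amber jar, 52 mm across, 60 mm high, standing on the bench on the box's far (+x) side; bystander
- bench_block_mid (a point): Middle of a loose square steel bench block, 50 by 50 by 20 mm, lying on the bench on the box's far (+x) side; bystander

How it is judged:
On the way, in this order (a step that is already met when the one before it is completed fails the run):
1. the cover is slid fully aside (open by more than 128 of its 140 mm) (value of joint cover above 0.128 m), for 0.2 s.
2. the disc handle is pushed shut (within 0.12 rad of its stop) (value of joint disc_handle above 1.45 rad), for 0.2 s.
At the end, for the whole second after the job is handed in: The cover is open by more than 125 mm of its 140 mm and lies on its rails, the disc handle stands within 0.12 rad of its shut stop, the plain handle's tip is within 20 mm and the hammer, jar and block are within 30 mm of where they began (value of joint cover above 0.125 m and value of joint disc_handle above 1.45 rad and z of cover_mid in the frame of shutoff_box below 0.066 m and distance of plain_end from where it was at the start of the episode below 0.02 m and distance of each of hammer_mid, flux_jar_mid, bench_block_mid from where it was at the start of the episode below 0.03 m); the robot touches nothing.
It fails at once if the cover is lifted off its rails (more than 10 mm) (z of cover_mid in the frame of shutoff_box above 0.071 m).
It fails at once if the plain handle is moved (tip by more than 20 mm) (distance of plain_end from where it was at the start of the episode above 0.02 m).
It fails at once if the hammer, the jar or the block is moved or lifted (more than 30 mm) (distance of any of hammer_mid, flux_jar_mid, bench_block_mid from where it was at the start of the episode above 0.03 m).
It also fails if it takes over 45 s, if anything falls off the work surface, if the arm or the gripper's body presses on something with over 40 N, if the wrist force passes 120 N, or if a joint passes its speed limit or range.

## Robot

A 6-joint arm with a two-finger parallel gripper is mounted at the origin on the work surface. World frame = base frame: x ahead of the robot, y to its left, z up, the work surface at z = 0. Lengths are in m, angles in rad, forces in N, time in s.
With the tool pointing down it reaches from about 0.35 to 0.975 m from the base axis. Payload 4.9 kg.
Tool frame: the origin (TCP) lies at the very end of the fingers, on their centre line; the grasp point (between the pads) lies manip.grip_point_offset behind it (manip.grip_point_offset is the distance from the TCP to the grasp point, in m); z points along the fingers, y is the line along which they close (so a half turn about z gives the same grasp; the last joint's range is limited). The gripper opens to 85 mm and grips with 20 to 120 N. Pads are 22 mm wide; open, the fingers measure 114 mm over their backs; the gripper's body (76 mm by 85 mm) begins 54 mm behind the grasp point. The pads swing forward as they close: fully open they stand 13 mm farther back than shut.
Start: joints at [-1.455, 0.053, 1.613, -0, 1.476, -0.119], TCP at [0.145, -0.608, 0.231] pointing down, gripper open.
Joint ranges: [-3.01, 3.01], [-1.01, 2.22], [0.06, 2.58], [-1.02, 4.17], [0.09, 2.62], [-3.14, 3.14]. Speed limits (rad/s): [2.57, 2.57, 3.14, 3.14, 3.14, 3.14].

## Interface

Orientations are given as a unit quaternion [w, x, y, z].
In Python, from plant import manip gives the robot as it stands.
- The arm moves only by the shell command python3 -m crank 'ROWS' [OPENING]. ROWS is JSON, a list of rows, each an object of numbers: "x", "y", "z": the shift along the tool's x, y, z in cm; "turn": the turn about the tool's z in rad. In form: [{"x": .., "y": .., "z": .., "turn": ..}, ...]. A call has 1 to 5 rows; each row shifts and turns the commanded pose from where the row before left it, along the tool's axes as they then stand; what a row does not reach is not made up. A row lasts 1/10 s, in which the tool goes at most 50 mm and 8.59 degrees, less where a joint would pass 70% of its speed; a pose out of reach is approached as far as the arm can. A call with a gripper value outside its range is refused whole. OPENING is the opening in per cent of the stroke, from 0 (shut) to 100 (fully open), set as the call begins (- or left out, the last holds). The fingers move at their own pace and stop on an object; the grip force is fixed at half the most. Time passes only in rows, so rows that do not move let the fingers close. It gives the time, the measured TCP pose, the force, the opening and the grip force at its end, in the units of the state.
- manip.state(): the state, without advancing time (a new reading comes with each control period).
- manip.grab_frame(name): name is "scene" or "top" or "wrist"; returns (picture, depth): 384x512x3 uint8, red, green, blue; 384x512 float32, m along the optical axis (not along the pixel's ray), 0 where there is no reading.
- manip.camera_model(name): a dict with "mtx" (3x3 intrinsics, pixels), "world_to_cam" (4x4, takes a point from world to camera coordinates). Camera axes: x right, y down, z forward; pixel columns grow to the right and rows downward; lengths in m; the calibration is good to about 2 mm. A picture is of the moment at which its call begins: read the wrist's pose just before it. camera_model takes no time and is no camera call; for the wrist camera it gives the pose at the moment of the call.
- manip.job_done(): hands the job in; it is judged then, once.
The state is a dict: "time": time; "joint_pos": joint angles; "joint_vel": joint speeds; "joint_efforts": joint torques, N m; "tool_pos": TCP position; "tool_rot": TCP orientation; "contact_force": force on the tool from outside, world axes, zero at the start; "ft_torque": the same for the moment, N m; "gripper_width": opening from 0.0 (shut) to 1.0 (fully open); "grasp_force": force on a finger pad.
Only numpy, scipy, OpenCV 4.12 (cv2) and the standard library are available. Lean on these libraries where they do the work, as an engineer would, in place of code of your own. Each camera call takes 0.05 s, during which the arm holds its last target. There are 200 camera calls.

## Working session

There is one attempt and no reset: what is moved stays moved. The work goes in short steps, Python scripts to look and compute and a shell command to move; the robot and the scene stay as the last step left them, time stands still between calls to the robot, and variables do not carry over. Pictures are saved under pics/ and viewed, at most 10 in all, crops included, and the job is handed in when it is done.

```bash
mkdir -p pics; python3 - <<'E'
from plant import manip
import cv2,numpy as np
s=manip.state();print(s['tool_pos'],s['tool_rot'],s['time'],manip.grip_point_offset)
for n in('top','scene'):
    p,d=manip.grab_frame(n);cv2.imwrite(f'pics/{n}0.png',p[:,:,::-1]);np.savez(f'{n}0.npz',p=p,d=d)
    m=manip.camera_model(n);print(n,np.array(m['mtx']).round(1).tolist(),np.array(m['world_to_cam']).round(3).tolist())
E
```

```text
[ 0.14533048 -0.6072337   0.23005405] [-1.02093091e-03  9.93116716e-01  1.17124490e-01  1.03661440e-05] 0.0 0.0187
top [[382.4, 0.0, 261.1], [0.0, 382.4, 193.8], [0.0, 0.0, 1.0]] [[-0.024, -0.999, -0.029, -0.01], [-0.995, 0.027, -0.095, 0.642], [0.096, 0.026, -0.995, 0.741], [0.0, 0.0, 0.0, 1.0]]
scene [[355.4, 0.0, 255.8], [0.0, 355.4, 188.8], [0.0, 0.0, 1.0]] [[0.051, 0.999, -0.003, -0.008], [0.811, -0.043, -0.583, -0.502], [-0.582, 0.028, -0.812, 1.13], [0.0, 0.0, 0.0, 1.0]]
```

View pics/top0.png

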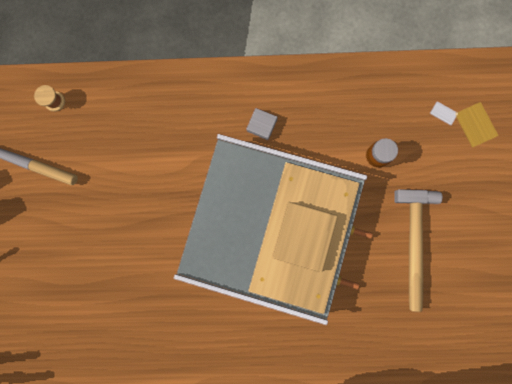

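View pics/scene0.png

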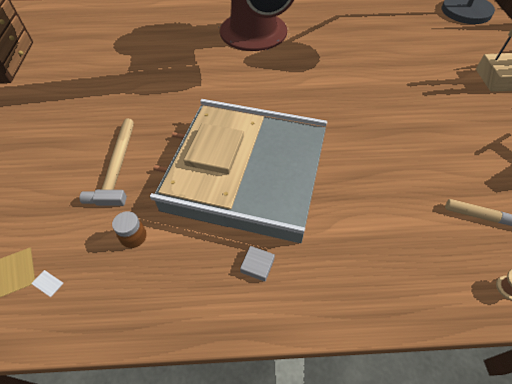

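The top view shows the box turned slightly: rails run from (219,137) to (365,177) and from (177,278) to (326,321). The cover is on the right with its raised field around (305,237), and it opens towards image left (world +y).

```bash
cat > h.py <<'E'
from plant import manip
import cv2,numpy as np
def ray(n,uv,z,m=None):
    m=m or manip.camera_model(n);K=np.array(m['mtx']);T=np.array(m['world_to_cam']);R=T[:3,:3];c=-R.T@T[:3,3]
    uv=np.atleast_2d(np.array(uv,float));d=np.c_[uv,np.ones(len(uv))]@np.linalg.inv(K).T@R
    return c+d*((z-c[2])/d[:,2])[:,None]
def cloud(n,d):
    m=manip.camera_model(n);K=np.array(m['mtx']);T=np.array(m['world_to_cam'])
    v,u=np.mgrid[:384,:512];P=np.dstack([(u-K[0,2])/K[0,0]*d,(v-K[1,2])/K[1,1]*d,d])
    return (P-T[:3,3])@T[:3,:3]
E
python3 - <<'E'
from h import *
for n in('top','scene'):
    f=np.load(n+'0.npz');P=cloud(n,f['d']);hsv=cv2.cvtColor(f['p'],cv2.COLOR_RGB2HSV)
    box=(P[:,:,2]>.04)&(P[:,:,2]<.095)&(f['d']>0)&(P[:,:,0]>.3)&(P[:,:,0]<.8)
    print(n,'hist',np.histogram(P[box][:,2],bins=np.arange(.04,.1,.005)))
    wood=hsv[:,:,1]>70
    for name,mask,z in(('field',box&(P[:,:,2]>.0755)&wood,.081),('all',box,.06),('cover',box&wood&(P[:,:,2]>.053),.061)):
        mk=cv2.morphologyEx(mask.astype(np.uint8),cv2.MORPH_OPEN,np.ones((3,3)))
        c=max(cv2.findContours(mk,0,2)[0],key=cv2.contourArea)[:,0]
        q=ray(n,c,z)[:,:2].astype(np.float32)
        r=cv2.minAreaRect(q*1000);print(name,r, cv2.boxPoints(r).round().tolist())
    
E
```

```text
top hist (array([   2,   38, 9338, 4171, 6384,  976,    7,  786, 2255,    1,    0]), array([0.04 , 0.045, 0.05 , 0.055, 0.06 , 0.065, 0.07 , 0.075, 0.08 ,
       0.085, 0.09 , 0.095]))
field ((555.7628173828125, -107.89079284667969), (95.3753662109375, 109.46076202392578), 72.36500549316406) [[489.0, -137.0], [593.0, -170.0], [622.0, -79.0], [518.0, -46.0]]
all ((575.963134765625, -44.70664978027344), (301.64501953125, 292.9441223144531), 72.34922790527344) [[391.0, -144.0], [670.0, -233.0], [761.0, 55.0], [482.0, 143.0]]
cover ((555.2040405273438, -107.27113342285156), (148.7981414794922, 258.60540771484375), 72.34457397460938) [[409.0, -139.0], [656.0, -217.0], [701.0, -76.0], [455.0, 3.0]]
scene hist (array([  76,   98, 6260, 2603, 4565,  894,   97,  322, 1564,    0,    0]), array([0.04 , 0.045, 0.05 , 0.055, 0.06 , 0.065, 0.07 , 0.075, 0.08 ,
       0.085, 0.09 , 0.095]))
field ((559.3936767578125, -106.6259994506836), (96.3340835571289, 112.58638000488281), 72.3433609008789) [[491.0, -135.0], [598.0, -170.0], [628.0, -78.0], [520.0, -44.0]]
all ((574.9136352539062, -44.397796630859375), (302.59454345703125, 301.5152893066406), 72.31837463378906) [[385.0, -143.0], [673.0, -234.0], [765.0, 54.0], [477.0, 146.0]]
cover ((557.865478515625, -106.55892181396484), (147.9065704345703, 260.9432373046875), 72.4243392944336) [[411.0, -138.0], [660.0, -216.0], [705.0, -75.0], [456.0, 3.0]]
```

```bash
python3 -m crank '[{"turn":0.135},{"turn":0.135},{"turn":0.135},{"turn":0.137}]' 0
python3 -m crank '[{"x":2,"y":-4,"z":0},{"x":2,"y":-4,"z":0},{"x":2,"y":-4,"z":0},{"x":2,"y":-4,"z":0},{"x":2,"y":-4,"z":0}]'
python3 -m crank '[{"x":2,"y":-4,"z":1.5},{"x":2,"y":-4,"z":1.5},{"x":2,"y":-4,"z":1.5},{"x":2,"y":-4,"z":1.5},{"x":2,"y":-4,"z":1.5}]'
cat >> h.py <<'E'
from scipy.spatial.transform import Rotation as Ro
O=np.array([.5555,-.1075]);A=np.radians(-17.65);BX=np.array([np.cos(A),np.sin(A)]);BY=np.array([-BX[1],BX[0]])
def box(p):p=np.atleast_2d(p)[:,:2]-O;return np.c_[p@BX,p@BY]*1000
def where():
    s=manip.state();q=s['tool_rot'];R=Ro.from_quat([q[1],q[2],q[3],q[0]]).as_matrix()
    print('t',s['time'],'box mm',box(s['tool_pos']).round(1),'z',s['tool_pos'][2]*1000,'toolx yaw',np.degrees(np.arctan2(R[1,0],R[0,0])),'tilt',R[:,2].round(3),'F',np.round(s['contact_force'],1))
E
python3 -c "from h import *;where()"
```

```text
t 0.1 box mm [[-239.3 -600.6]] z 230.16440327543322 toolx yaw 13.45324386812254 tilt [-0.     0.002 -1.   ] F [-0.7 -0.3 -0.3]schema error: expected keys x, y, z, turn
schema error: expected keys x, y, z, turn
schema error: expected keys x, y, z, turn
```

All four keys are needed in each row.

```bash
python3 -m crank '[{"x":0,"y":0,"z":0,"turn":0.135},{"x":0,"y":0,"z":0,"turn":0.135},{"x":0,"y":0,"z":0,"turn":0.135},{"x":0,"y":0,"z":0,"turn":0.137}]' 0
python3 -m crank '[{"x":2,"y":-4,"z":0,"turn":0},{"x":2,"y":-4,"z":0,"turn":0},{"x":2,"y":-4,"z":0,"turn":0},{"x":2,"y":-4,"z":0,"turn":0},{"x":2,"y":-4,"z":0,"turn":0}]'
python3 -m crank '[{"x":2,"y":-4,"z":1.5,"turn":0},{"x":2,"y":-4,"z":1.5,"turn":0},{"x":2,"y":-4,"z":1.5,"turn":0},{"x":2,"y":-4,"z":1.5,"turn":0},{"x":2,"y":-4,"z":1.5,"turn":0}]'
python3 -c "from h import *;where()"
```

```text
time: 0.5
tool_pos: [0.1453, -0.6075, 0.2305]
tool_rot: [-0.001, 0.988, -0.156, -0.0]
contact_force: [0.2, -0.4, -0.5]
gripper_width: 0.33
grasp_force: 0.0
time: 1.0
tool_pos: [0.302, -0.4458, 0.2307]
tool_rot: [-0.0, 0.988, -0.153, -0.0]
contact_force: [0.1, -0.4, -0.5]
gripper_width: -0.0
grasp_force: 0.0
time: 1.5
tool_pos: [0.4578, -0.2853, 0.1554]
tool_rot: [-0.0, 0.988, -0.153, -0.0]
contact_force: [1.2, -0.8, -0.0]
gripper_width: -0.001
grasp_force: 0.0
t 1.5 box mm [[ -39.2 -199. ]] z 155.38936411515584 toolx yaw -17.60032755482785 tilt [-0.  0. -1.] F [ 1.2 -0.8 -0. ]
```

```bash
python3 -m crank '[{"x":1.3,"y":-3.5,"z":2,"turn":0},{"x":1.3,"y":-3.5,"z":2,"turn":0},{"x":1.3,"y":-3.5,"z":2,"turn":0},{"x":0,"y":-0.5,"z":2.7,"turn":0},{"x":0,"y":0,"z":0,"turn":0}]'
python3 -c "from h import *;where()"
```

```text
time: 2.0
tool_pos: [0.5246, -0.191, 0.0645]
tool_rot: [-0.001, 0.988, -0.152, -0.004]
contact_force: [-0.5, 0.1, -0.7]
gripper_width: -0.002
grasp_force: 0.0
t 2.0 box mm [[ -4.1 -89. ]] z 64.52259784337805 toolx yaw -17.459354129373647 tilt [-0.008  0.004 -1.   ] F [-0.5  0.1 -0.7]
```

```bash
python3 -m crank '[{"x":0.3,"y":0,"z":-0.4,"turn":0},{"x":0,"y":-1,"z":0,"turn":0},{"x":0,"y":-1.5,"z":0,"turn":0},{"x":0,"y":-2,"z":0,"turn":0},{"x":0,"y":-2,"z":0,"turn":0}]'
python3 -c "from h import *;where()"
```

```text
time: 2.5
tool_pos: [0.5509, -0.1336, 0.0751]
tool_rot: [0.002, 0.988, -0.153, 0.001]
contact_force: [-0.4, -4.8, -1.2]
gripper_width: -0.0
grasp_force: 2.3
t 2.5 box mm [[  3.5 -26.2]] z 75.13913370099995 toolx yaw -17.642695761719395 tilt [ 0.002 -0.004 -1.   ] F [-0.4 -4.8 -1.2]
```

```bash
python3 -m crank '[{"x":0,"y":-1.5,"z":0.3,"turn":0},{"x":0,"y":-1.5,"z":0.2,"turn":0},{"x":0,"y":-1.5,"z":0,"turn":0},{"x":0,"y":-1.5,"z":0,"turn":0},{"x":0,"y":-1,"z":0,"turn":0}]'
python3 -c "from h import *;where()"
```

```text
time: 3.0
tool_pos: [0.573, -0.0657, 0.0742]
tool_rot: [0.0, 0.988, -0.153, 0.001]
contact_force: [-9.9, -0.3, 22.4]
gripper_width: 0.001
grasp_force: 13.8
t 3.0 box mm [[ 4.  45.2]] z 74.18855934376246 toolx yaw -17.551970316417297 tilt [ 0.003 -0.001 -1.   ] F [-9.9 -0.3 22.4]
```

```bash
python3 - <<'E'
from h import *
p,d=manip.grab_frame('scene');cv2.imwrite('pics/s1.png',cv2.resize(p[60:280,120:400,::-1],None,fx=2.5,fy=2.5))
where()
E
```

```text
t 3.05 box mm [[ 4.  46.5]] z 74.20557097070788 toolx yaw -17.52170457473894 tilt [ 0.003  0.    -1.   ] F [-8.5  2.2 22.5]
```

View pics/s1.png

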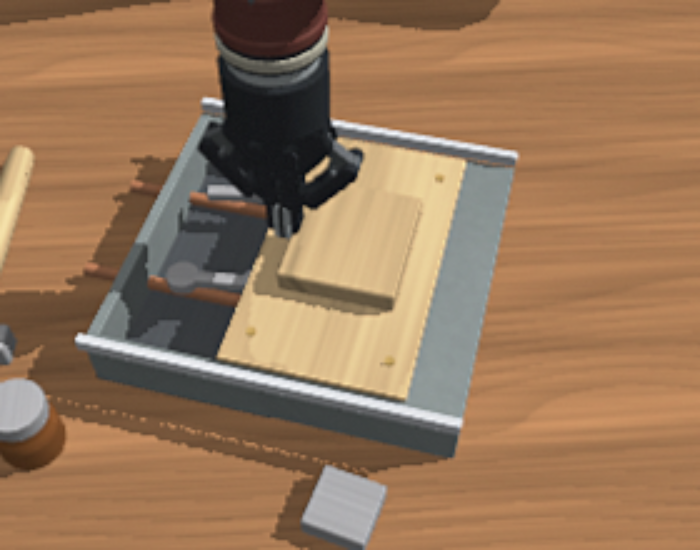

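The cover is open by about 105 mm. The disc handle is now visible on the far (+x) side at crop (180,275), and the plain handle is on the near side. The tool is wedged vertically, so I back off and check before pushing again.

```bash
python3 -m crank '[{"x":0,"y":0.7,"z":0,"turn":0},{"x":0,"y":0.7,"z":0,"turn":0},{"x":0,"y":0.6,"z":0,"turn":0},{"x":0,"y":0,"z":0,"turn":0}]'
python3 -c "from h import *;where()"
```

```text
time: 3.45
tool_pos: [0.567, -0.0845, 0.0742]
tool_rot: [-0.001, 0.988, -0.153, 0.002]
contact_force: [-10.2, 3.7, 22.4]
gripper_width: -0.003
grasp_force: 11.7
t 3.45 box mm [[ 4.  25.4]] z 74.18891398999311 toolx yaw -17.611002451265623 tilt [ 0.003  0.001 -1.   ] F [-10.2   3.7  22.4]
```

The 22 N is steady and z is stuck at 74 mm, 13 mm above the cover top. So the shut fingertips reach 13 mm beyond the TCP, and they are pressing on the cover. I raise the tool.

```bash
python3 -m crank '[{"x":0,"y":0,"z":-0.6,"turn":0},{"x":0,"y":0,"z":-0.6,"turn":0},{"x":0,"y":0,"z":0,"turn":0}]'
python3 -c "from h import *;where()"
```

```text
time: 3.75
tool_pos: [0.5659, -0.0851, 0.0816]
tool_rot: [0.0, 0.988, -0.153, 0.001]
contact_force: [0.5, 0.3, 0.6]
gripper_width: 0.001
grasp_force: 0.0
t 3.75 box mm [[ 3.1 24.5]] z 81.58106323491918 toolx yaw -17.596557717863234 tilt [ 0.002 -0.    -1.   ] F [0.5 0.3 0.6]
```

```bash
python3 -m crank '[{"x":0,"y":-1.2,"z":0,"turn":0},{"x":0,"y":-1.2,"z":0,"turn":0},{"x":0,"y":-1.2,"z":0,"turn":0},{"x":0,"y":-1,"z":0,"turn":0},{"x":0,"y":0,"z":0,"turn":0}]'
python3 -c "from h import *;where()"
```

```text
time: 4.25
tool_pos: [0.5803, -0.0395, 0.081]
tool_rot: [-0.001, 0.988, -0.152, 0.001]
contact_force: [1.4, 2.2, 5.3]
gripper_width: -0.001
grasp_force: 2.6
t 4.25 box mm [[ 3.  72.3]] z 81.02482988908247 toolx yaw -17.528848784902234 tilt [ 0.002  0.001 -1.   ] F [1.4 2.2 5.3]
```

```bash
python3 -m crank '[{"x":0,"y":-0.6,"z":0,"turn":0},{"x":0,"y":-0.6,"z":0,"turn":0},{"x":0,"y":0,"z":0,"turn":0}]'
python3 - <<'E'
from h import *
where()
p,d=manip.grab_frame('top');P=cloud('top',d);hsv=cv2.cvtColor(p,cv2.COLOR_RGB2HSV)
cv2.imwrite('pics/t2.png',cv2.resize(p[110:350,150:400,::-1],None,fx=2.4,fy=2.4))
E
```

```text
time: 4.55
tool_pos: [0.5836, -0.0289, 0.081]
tool_rot: [-0.0, 0.988, -0.153, 0.001]
contact_force: [0.3, -0.4, 5.7]
gripper_width: 0.001
grasp_force: 2.7
t 4.55 box mm [[ 3.  83.4]] z 81.02171711086423 toolx yaw -17.552237811536518 tilt [ 0.002  0.    -1.   ] F [ 0.3 -0.4  5.7]
```

View pics/t2.png

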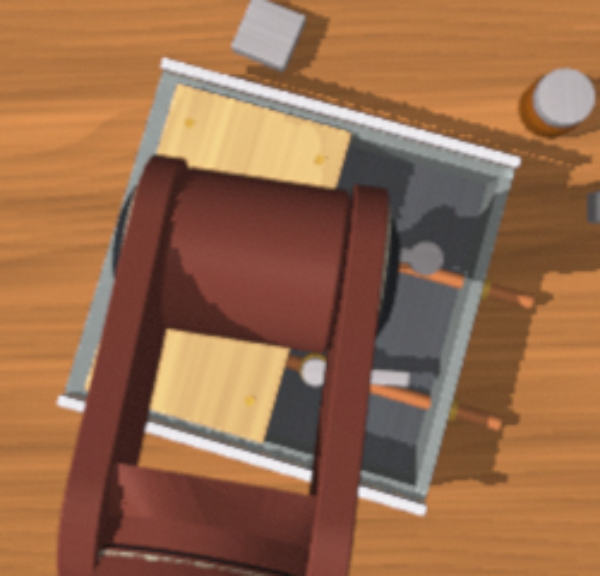

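```bash
python3 - <<'E'
from h import *
c=lambda a:[(150+u/2.4,110+v/2.4) for u,v in a]
print('cover edges',box(ray('top',c([(350,130),(265,440),(290,352),(175,85)]),.061)).round())
print('handle disc,plain hub,plain tip',box(ray('top',c([(425,258),(315,372),(408,379)]),.046)).round())
print('walls front inner L,R',box(ray('top',c([(515,165),(420,490)]),.054)).round())
p,d=manip.grab_frame('scene');cv2.imwrite('pics/s2.png',cv2.resize(p[60:280,120:400,::-1],None,fx=2.5,fy=2.5))
P=cloud('scene',d);b=(P[:,:,2]>.03)&(P[:,:,2]<.1)
B=np.dstack([box(P.reshape(-1,3)).reshape(384,512,2),P[:,:,2:]*1000])
for x in(-90,-20,40,90):
  k=b&(abs(B[:,:,0]-x)<3);q=B[k];q=q[np.argsort(q[:,1])];print(x,[tuple(r) for r in q[::6,1:].round().astype(int)])
E
```

```text
cover edges [[ 130.   53.]
 [-127.   50.]
 [ -55.   50.]
 [ 126.  201.]]
handle disc,plain hub,plain tip [[ 48. -35.]
 [-66.  26.]
 [-50. -47.]]
walls front inner L,R [[ 140.  -83.]
 [-130.  -78.]]
-90 [(np.int64(-83), np.int64(54)), (np.int64(-74), np.int64(53)), (np.int64(-73), np.int64(34)), (np.int64(90), np.int64(62)), (np.int64(130), np.int64(60)), (np.int64(136), np.int64(61)), (np.int64(145), np.int64(62)), (np.int64(152), np.int64(62)), (np.int64(158), np.int64(60)), (np.int64(164), np.int64(61)), (np.int64(171), np.int64(62)), (np.int64(176), np.int64(62)), (np.int64(182), np.int64(60)), (np.int64(189), np.int64(62)), (np.int64(198), np.int64(62)), (np.int64(203), np.int64(56)), (np.int64(210), np.int64(54)), (np.int64(217), np.int64(52))]
-20 [(np.int64(-83), np.int64(53)), (np.int64(-77), np.int64(53)), (np.int64(-73), np.int64(31)), (np.int64(-73), np.int64(41)), (np.int64(58), np.int64(62)), (np.int64(96), np.int64(81)), (np.int64(102), np.int64(82)), (np.int64(107), np.int64(80)), (np.int64(113), np.int64(81)), (np.int64(119), np.int64(80)), (np.int64(125), np.int64(81
[... 2602 characters left out ...]
1), np.int64(62)), (np.int64(125), np.int64(60)), (np.int64(131), np.int64(61)), (np.int64(136), np.int64(61)), (np.int64(140), np.int64(61)), (np.int64(144), np.int64(61)), (np.int64(149), np.int64(61)), (np.int64(152), np.int64(61)), (np.int64(157), np.int64(60)), (np.int64(161), np.int64(61)), (np.int64(166), np.int64(61)), (np.int64(170), np.int64(61)), (np.int64(175), np.int64(63)), (np.int64(179), np.int64(62)), (np.int64(183), np.int64(60)), (np.int64(187), np.int64(61)), (np.int64(191), np.int64(59)), (np.int64(194), np.int64(63)), (np.int64(199), np.int64(61)), (np.int64(203), np.int64(55)), (np.int64(209), np.int64(53)), (np.int64(211), np.int64(52)), (np.int64(215), np.int64(54))]
```

View pics/s2.png

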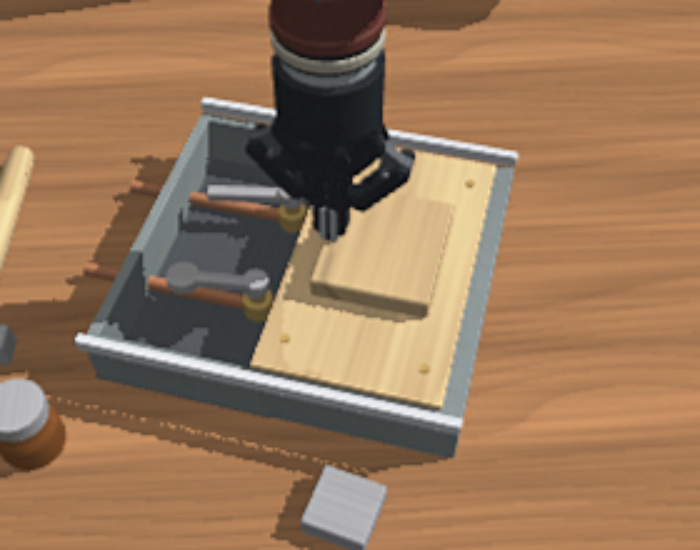

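```bash
python3 - <<'E'
from h import *
p,d=manip.grab_frame('scene');P=cloud('scene',d)
B=np.dstack([box(P.reshape(-1,3)).reshape(384,512,2),P[:,:,2:]*1000])
for v in range(142,162,2): print(v,[tuple(B[v,u].astype(int).tolist()) for u in range(240,264,3)])
p,d=manip.grab_frame('wrist');cv2.imwrite('pics/w2.png',p[:,:,::-1])
where()
E
```

```text
142 [(-69, 34, 23), (-88, 35, 4), (16, 75, 123), (10, 79, 118), (14, 86, 124), (16, 93, 128), (12, 98, 125), (15, 104, 129)]
144 [(-63, 36, 23), (-33, 53, 59), (10, 73, 111), (14, 80, 117), (14, 86, 118), (15, 93, 121), (2, 95, 108), (-23, 95, 81)]
146 [(-57, 37, 23), (-26, 55, 60), (9, 73, 104), (13, 80, 109), (13, 86, 112), (10, 91, 109), (6, 96, 107), (-19, 96, 80)]
148 [(-57, 37, 16), (-20, 56, 61), (9, 72, 98), (13, 80, 104), (13, 86, 105), (9, 91, 103), (6, 96, 101), (-13, 98, 80)]
150 [(-58, 37, 9), (-16, 58, 60), (10, 73, 93), (14, 80, 100), (15, 86, 102), (9, 91, 97), (2, 95, 91), (-9, 99, 79)]
152 [(-8, 53, 61), (-9, 59, 61), (-10, 66, 62), (16, 80, 95), (15, 86, 96), (9, 91, 91), (0, 95, 82), (0, 101, 83)]
154 [(-3, 55, 61), (-4, 61, 61), (-8, 66, 58), (12, 79, 85), (15, 86, 90), (7, 90, 82), (6, 96, 83), (3, 102, 81)]
156 [(1, 56, 60), (0, 62, 60), (-2, 68, 59), (14, 79, 81), (11, 85, 80), (10, 91, 80), (9, 97, 81), (10, 104, 84)]
158 [(6, 58, 60), (5, 64, 60), (3, 70, 60), (18, 81, 80), (17, 87, 81), (16, 93, 82), (14, 98, 81), (14, 105, 82)]
160 [(12, 59, 60), (9, 65, 59), (9, 71, 60), (24, 82, 81), (22, 88, 80), (466, 214, 625), (20, 100, 82), (17, 105, 80)]
t 4.75 box mm [[ 3.  83.4]] z 81.0176225328271 toolx yaw -17.58028477247221 tilt [ 0.002  0.001 -1.   ] F [ 0.2 -1.   4.7]
```

View pics/w2.png

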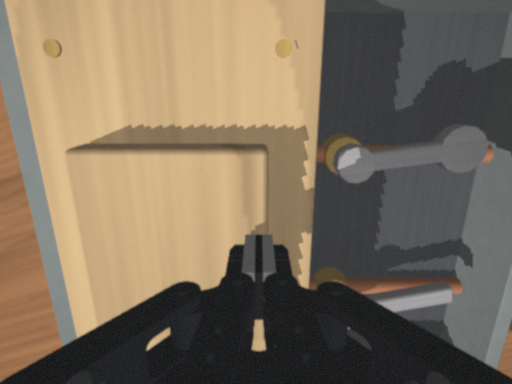

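The wrist view shows the tip at (258,240) overlapping the top of the raised field at its edge (267,240). The disc handle is at (345,160)–(465,148) and the plain one is below it. The cover is about 134 of 140 mm open. I lift off, retreat, and finish the push lower down.

```bash
python3 -m crank '[{"x":0,"y":0,"z":-1.2,"turn":0},{"x":0,"y":2.2,"z":0,"turn":0},{"x":0,"y":2,"z":0,"turn":0},{"x":0,"y":0,"z":1.2,"turn":0},{"x":0,"y":0,"z":0.4,"turn":0}]'
python3 -m crank '[{"x":0,"y":0,"z":0,"turn":0}]'
python3 -c "from h import *;where()"
```

```text
time: 5.25
tool_pos: [0.5688, -0.0692, 0.0745]
tool_rot: [-0.001, 0.988, -0.153, -0.001]
contact_force: [0.2, 0.9, -0.5]
gripper_width: 0.003
grasp_force: 0.0
time: 5.35
tool_pos: [0.5688, -0.0689, 0.0744]
tool_rot: [-0.0, 0.988, -0.153, -0.002]
contact_force: [0.2, -0.2, -1.2]
gripper_width: -0.003
grasp_force: 0.0
t 5.35 box mm [[ 0.9 40.8]] z 74.44753670317333 toolx yaw -17.575319951028533 tilt [-0.003  0.001 -1.   ] F [ 0.2 -0.2 -1.2]
```

```bash
python3 -m crank '[{"x":0,"y":-1,"z":0,"turn":0},{"x":0,"y":-1,"z":0.2,"turn":0},{"x":0,"y":-0.5,"z":0,"turn":0},{"x":0,"y":-0.4,"z":0,"turn":0},{"x":0,"y":0,"z":0,"turn":0}]'
python3 -c "from h import *;where()"
python3 -m crank '[{"x":0,"y":-0.4,"z":0,"turn":0},{"x":0,"y":0,"z":0,"turn":0}]'
python3 -c "from h import *;where()"
```

```text
time: 5.85
tool_pos: [0.5791, -0.0416, 0.0746]
tool_rot: [-0.0, 0.988, -0.152, 0.0]
contact_force: [-0.1, 1.0, 1.0]
gripper_width: 0.004
grasp_force: 0.6
t 5.85 box mm [[ 2.5 70. ]] z 74.56845956663044 toolx yaw -17.541077023767667 tilt [ 0.001  0.    -1.   ] F [-0.1  1.   1. ]
time: 6.05
tool_pos: [0.5801, -0.0385, 0.0746]
tool_rot: [0.0, 0.988, -0.153, 0.0]
contact_force: [-0.8, -0.4, 1.3]
gripper_width: -0.0
grasp_force: 0.7
t 6.05 box mm [[ 2.5 73.2]] z 74.58801959219475 toolx yaw -17.60105116972163 tilt [ 0. -0. -1.] F [-0.8 -0.4  1.3]
```

```bash
python3 -m crank '[{"x":0,"y":-0.5,"z":-0.1,"turn":0},{"x":0,"y":-0.4,"z":0,"turn":0},{"x":0,"y":0,"z":0,"turn":0}]'
python3 - <<'E'
from h import *
where()
p,d=manip.grab_frame('scene');P=cloud('scene',d)
B=np.dstack([box(P.reshape(-1,3)).reshape(384,512,2),P[:,:,2:]*1000]);Z=B[:,:,2]
for x in(-90,40,90):
  k=(abs(B[:,:,0]-x)<8);q=B[k&(Z>58)&(Z<65)];print(x,'cover y',np.percentile(q[:,1],[1,99]));q=B[k&(Z>77)&(Z<86)];print('field',np.percentile(q[:,1],[1,99]) if len(q) else 0)
p,d=manip.grab_frame('wrist');cv2.imwrite('pics/w3.png',p[:,:,::-1])
E
```

```text
time: 6.35
tool_pos: [0.5813, -0.0337, 0.075]
tool_rot: [0.005, 0.988, -0.153, -0.001]
contact_force: [-4.3, -14.8, 0.9]
gripper_width: 0.003
grasp_force: 7.5
t 6.35 box mm [[ 2.2 78.1]] z 74.96342590752904 toolx yaw -17.559563034911157 tilt [-0.004 -0.009 -1.   ] F [ -4.3 -14.8   0.9]
-90 cover y [ 85.01592188 204.98315049]
field 0
40 cover y [ 58.94997883 205.66386543]
field [ 85.42842677 179.05549043]
90 cover y [ 60.43638846 204.95417321]
field 0
```

View pics/w3.png

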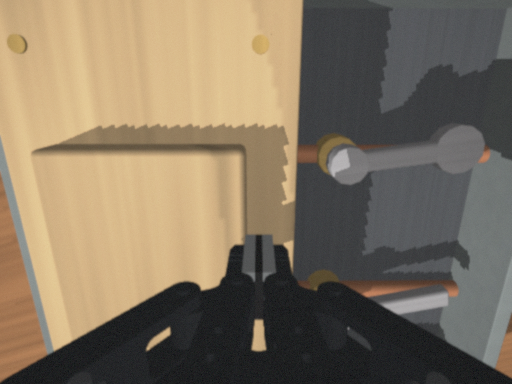

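Force now reads 14.8 N, the field face is at y≈85 and the cover is at its stop (about 140 mm). Next I back off, rise, and move into the pocket between the handles.

```bash
python3 -m crank '[{"x":0,"y":1.2,"z":0,"turn":0},{"x":0,"y":1.8,"z":-1,"turn":0},{"x":0,"y":3,"z":-1,"turn":0},{"x":0.6,"y":3,"z":0,"turn":0},{"x":0,"y":0,"z":0,"turn":0}]'
python3 - <<'E'
from h import *
where()
p,d=manip.grab_frame('scene');P=cloud('scene',d)
cv2.imwrite('pics/s4.png',cv2.resize(p[60:280,120:400,::-1],None,fx=2.5,fy=2.5))
B=np.dstack([box(P.reshape(-1,3)).reshape(384,512,2),P[:,:,2:]*1000]);Z=B[:,:,2]
for n,lo,hi in(('disc',15,75),('plain',-90,-30)):
  q=B[(Z>42)&(Z<51)&(B[:,:,0]>lo)&(B[:,:,0]<hi)&(B[:,:,1]<45)&(B[:,:,1]>-60)]
  print(n,len(q));
  if len(q): print(cv2.minAreaRect(q[:,:2].astype(np.float32)))
E
```

```text
time: 6.95
tool_pos: [0.5612, -0.1201, 0.0961]
tool_rot: [0.0, 0.988, -0.155, 0.001]
contact_force: [-0.6, -0.2, 0.3]
gripper_width: -0.006
grasp_force: 0.0
t 6.95 box mm [[  9.3 -10.3]] z 96.11138742119812 toolx yaw -17.81130052629601 tilt [ 0.002 -0.    -1.   ] F [-0.6 -0.2  0.3]
disc 300
((46.977882385253906, -4.466190338134766), (27.290468215942383, 85.00000762939453), 5.771793365478516)
plain 157
((-57.58631134033203, 7.276371002197266), (20.80148696899414, 60.967796325683594), 16.81419563293457)
```

View pics/s4.png

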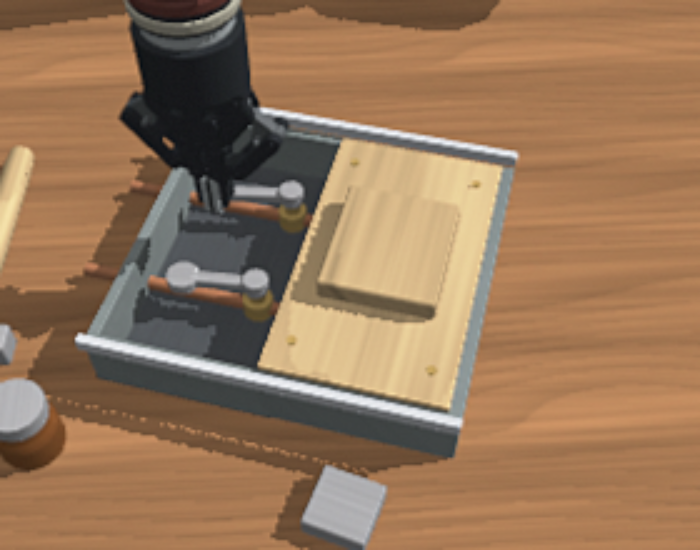

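Disc handle: centre about (47,−5) in the box frame, 85 mm long, which puts the pivot near (42,27), as expected. The tool stands clear between the handles, so I descend.

```bash
python3 -m crank '[{"x":0,"y":0,"z":2,"turn":0},{"x":0,"y":0,"z":2,"turn":0},{"x":0,"y":0,"z":1.6,"turn":0},{"x":0,"y":0,"z":0,"turn":0}]'
python3 -c "from h import *;where()"
```

```text
time: 7.4
tool_pos: [0.5589, -0.1159, 0.036]
tool_rot: [-0.001, 0.988, -0.153, -0.003]
contact_force: [-0.0, -0.1, -0.1]
gripper_width: -0.002
grasp_force: 0.0
t 7.4 box mm [[ 5.8 -7. ]] z 36.045601623614104 toolx yaw -17.564362185843425 tilt [-0.006  0.003 -1.   ] F [-0.  -0.1 -0.1]
```

```bash
python3 -m crank '[{"x":1.0,"y":0.5,"z":0,"turn":0},{"x":1.0,"y":0,"z":0,"turn":0},{"x":0.9,"y":0.1,"z":0,"turn":0},{"x":0.9,"y":0.1,"z":0,"turn":0},{"x":0,"y":0,"z":0,"turn":0}]'
python3 -c "from h import *;where()"
```

```text
time: 7.9
tool_pos: [0.5967, -0.1366, 0.0398]
tool_rot: [0.0, 0.988, -0.153, 0.001]
contact_force: [-1.6, -0.0, 0.0]
gripper_width: 0.001
grasp_force: 0.4
t 7.9 box mm [[ 48.1 -15.2]] z 39.78633602748923 toolx yaw -17.61306535541374 tilt [ 0.002 -0.001 -1.   ] F [-1.6 -0.   0. ]
```

Contact is light (1.6 N) and the handle is turning. I continue along the arc.

```bash
python3 -m crank '[{"x":0.8,"y":-0.2,"z":0.2,"turn":0},{"x":0.7,"y":-0.5,"z":0,"turn":0},{"x":0.5,"y":-0.6,"z":0,"turn":0},{"x":0.4,"y":-0.7,"z":0,"turn":0},{"x":0,"y":0,"z":0,"turn":0}]'
python3 -c "from h import *;where()"
python3 -m crank '[{"x":0.3,"y":-0.4,"z":0,"turn":0},{"x":0,"y":-0.3,"z":0,"turn":0},{"x":0,"y":0,"z":0,"turn":0}]'
python3 -c "from h import *;where()"
```

```text
time: 8.4
tool_pos: [0.6269, -0.1245, 0.0394]
tool_rot: [0.001, 0.988, -0.153, 0.003]
contact_force: [-0.8, -1.2, 5.9]
gripper_width: -0.001
grasp_force: 3.2
t 8.4 box mm [[73.1  5.5]] z 39.403063963010496 toolx yaw -17.577519461226036 tilt [ 0.005 -0.002 -1.   ] F [-0.8 -1.2  5.9]
time: 8.7
tool_pos: [0.6315, -0.1194, 0.0395]
tool_rot: [0.001, 0.988, -0.153, 0.003]
contact_force: [-1.5, -2.1, 5.5]
gripper_width: -0.002
grasp_force: 3.0
t 8.7 box mm [[76.  11.7]] z 39.4645276788983 toolx yaw -17.59227932784193 tilt [ 0.005 -0.003 -1.   ] F [-1.5 -2.1  5.5]
```

```bash
python3 -m crank '[{"x":0,"y":-0.4,"z":-0.1,"turn":0},{"x":0,"y":-0.3,"z":0,"turn":0},{"x":0,"y":0,"z":0,"turn":0}]'
python3 - <<'E'
from h import *
where()
p,d=manip.grab_frame('scene')
cv2.imwrite('pics/s5.png',cv2.resize(p[60:280,120:400,::-1],None,fx=2.5,fy=2.5))
E
```

```text
time: 9.0
tool_pos: [0.6324, -0.1159, 0.0396]
tool_rot: [0.004, 0.988, -0.153, 0.002]
contact_force: [-1.3, -14.1, 2.8]
gripper_width: -0.003
grasp_force: 7.7
t 9.0 box mm [[75.8 15.3]] z 39.62193869475059 toolx yaw -17.561262360383772 tilt [ 0.003 -0.009 -1.   ] F [ -1.3 -14.1   2.8]
```

View pics/s5.png

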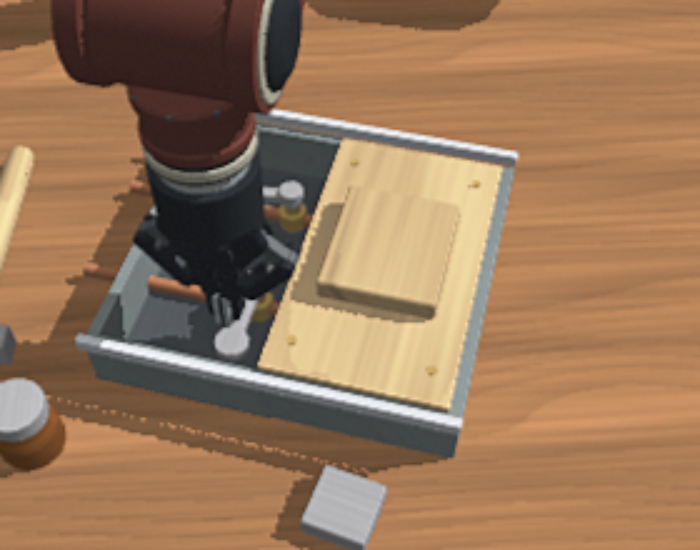

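The handle points along box +x, with its disc at crop (232,342), and the force rose to 14 N, so it is at its stop. I back off, rise, and check that the handle is fully shut.

```bash
python3 -m crank '[{"x":0,"y":0.7,"z":0,"turn":0},{"x":-0.3,"y":1,"z":0,"turn":0},{"x":0,"y":0,"z":-3,"turn":0},{"x":0,"y":0,"z":-4,"turn":0},{"x":0,"y":0,"z":-4,"turn":0}]'
python3 -m crank '[{"x":-2,"y":4,"z":-3,"turn":0},{"x":-2,"y":4,"z":-2,"turn":0},{"x":-2,"y":4,"z":0,"turn":0},{"x":0,"y":0,"z":0,"turn":0},{"x":0,"y":0,"z":0,"turn":0}]'
python3 - <<'E'
from h import *
where()
p,d=manip.grab_frame('scene');P=cloud('scene',d)
cv2.imwrite('pics/s6.png',cv2.resize(p[60:280,60:400,::-1],None,fx=2.3,fy=2.3))
B=np.dstack([box(P.reshape(-1,3)).reshape(384,512,2),P[:,:,2:]*1000]);Z=B[:,:,2]
for n,lo,hi in(('disc',22,125),('plain',-90,-30)):
  q=B[(Z>42)&(Z<51)&(B[:,:,0]>lo)&(B[:,:,0]<hi)&(B[:,:,1]<50)&(B[:,:,1]>-60)]
  print(n,len(q),cv2.minAreaRect(q[:,:2].astype(np.float32)),cv2.fitLine(q[:,:2].astype(np.float32),cv2.DIST_HUBER,0,.01,.01).ravel())
q=B[(Z>58)&(Z<65)&(abs(B[:,:,0]-90)<10)];print('cover',np.percentile(q[:,1],[1,99]))
E
```

```text
time: 9.55
tool_pos: [0.6219, -0.1264, 0.1477]
tool_rot: [-0.001, 0.988, -0.153, -0.002]
contact_force: [0.9, 0.1, 0.0]
gripper_width: -0.002
grasp_force: 0.0
time: 10.05
tool_pos: [0.5311, -0.2211, 0.1955]
tool_rot: [-0.0, 0.988, -0.154, -0.0]
contact_force: [0.6, 0.6, -0.3]
gripper_width: 0.003
grasp_force: 0.0
t 10.05 box mm [[  11.1 -115.7]] z 195.53645919112964 toolx yaw -17.709279831475865 tilt [-0.     0.001 -1.   ] F [ 0.6  0.6 -0.3]
disc 313 ((72.89740753173828, 28.943689346313477), (27.246667861938477, 87.87187194824219), 86.81196594238281) [9.9998695e-01 5.1130317e-03 7.5843521e+01 2.8021898e+01]
plain 208 ((-54.05175018310547, -4.562858581542969), (22.354755401611328, 85.78939819335938), 17.30504035949707) [  0.18372403  -0.98297787 -55.649734    -2.2742026 ]
cover [ 60.2544631 204.6838364]
```

View pics/s6.png

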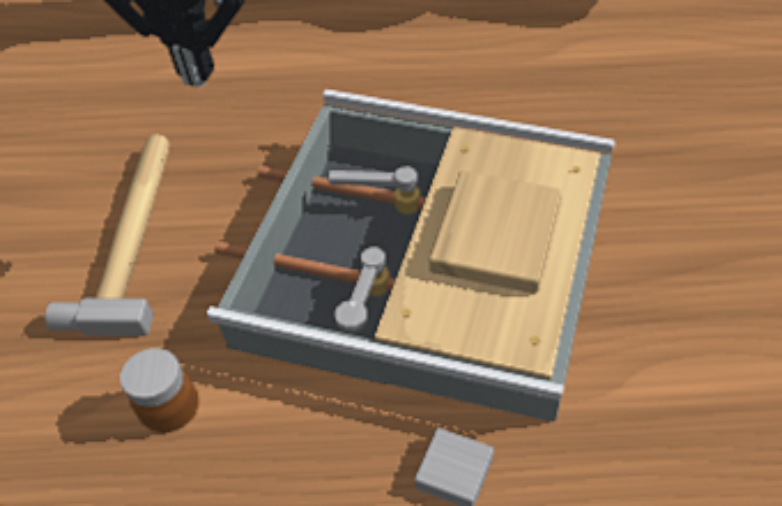

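The disc handle, from (372,258) to (350,315), lies along box +x to within about 0.01 rad, so it is shut. The cover is fully open, the plain handle and the loose things look undisturbed, and the robot is clear.

```bash
python3 -c "from plant import manip;print(manip.job_done())"
```

```text
the job is handed in; nothing more can be done
None
```

I handed the job in: by camera measurement the cover is open about 139 of its 140 mm, the disc handle is shut at its stop, and the plain handle, hammer, jar and block look undisturbed; the verdict itself was not reported back.

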